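# Test the safety switch, then take up the spray gun and aim it at the planter

### The arm

A 7-joint arm with a two-finger parallel gripper is mounted at the origin on the work surface. World frame = base frame: x ahead of the robot, y to its left, z up, the work surface at z = 0. Lengths are in m, angles in rad, forces in N, time in s.
With the tool pointing down it reaches from about 0.375 to 0.925 m from the base axis. Payload 3.1 kg.
Tool frame: the origin (TCP) lies on the mounting face of the last link; the fingertips stand 173 mm ahead of it and the grasp point (between the pads) lies 155 mm ahead of it; z points along the fingers, y is the line along which they close (so a half turn about z gives the same grasp; the last joint's range is limited). The gripper opens to 85 mm and grips with 20 to 120 N. Pads are 22 mm wide; open, the fingers measure 114 mm over their backs; the gripper's body (76 mm by 85 mm) begins 54 mm behind the grasp point. The pads swing forward as they close: fully open they stand 13 mm farther back than shut.
Start: joints at [1.029, 0.383, 0.044, 1.598, -0.018, 1.161, -0.05], TCP at [0.279, -0.587, 0.405] pointing down, gripper open.
Joint ranges: [-2.61, 2.61], [-0.41, 2.15], [-1.48, 1.57], [0, 2.5], [-1.57, 4.71], [0.05, 1.97], [-2.85, 2.85]. Speed limits (rad/s): [2.79, 2.79, 3.14, 3.14, 3.14, 3.14, 3.14].

### API

Orientations are given as a unit quaternion [w, x, y, z].
In Python, from station import * gives the robot as it stands.
- The arm moves only by the tool arm_command, never from a script. Its argument "steps" is a list that holds one entry, the list of rows, each a list of 7 numbers: the shift along the tool's x, y, z scaled (see below), then the turn, a rotation vector about the tool's x, y, z scaled (see below), then the closure, from -1 (fully open) to 1 (shut). A call has 1 to 8 rows; each row is the pose to reach, as a shift and turn from the pose commanded when the call began, along the tool's axes at that moment, turning the shorter way round; what a row does not reach only later rows make up. The controller multiplies each number of a shift by 80 mm and each number of a turn by 360 degrees. A row lasts 1/8 s, in which the tool goes at most 62.5 mm and 10.7 degrees, less where a joint would pass 70% of its speed; a pose out of reach is approached as far as the arm can. A call with a number of a shift or a turn outside -1 to 1 is refused whole. A call with a gripper value outside its range is refused whole. The fingers move at their own pace and stop on an object; "grip_force" is the grip in N (left out, the last holds). Time passes only in rows, so rows that repeat a pose let the fingers close. It gives the time, the measured TCP pose, the force, the opening and the grip force at its end, in the units of the state.
- read_state(): the state, without advancing time (a new reading comes with each control period).
- grab_frame(name): name is "scene" or "top" or "wrist"; returns a dict with "frame" (384x512x3 uint8, red, green, blue), "fx", "fy", "cx", "cy" (pixels), "rvec" (rotation vector, rad) and "tvec" (3), from world to camera coordinates, as OpenCV has them. Camera axes: x right, y down, z forward; pixel columns grow to the right and rows downward; lengths in m; the calibration is good to about 2 mm. A picture is of the moment at which its call begins. There is no depth.
- finish_job(): hands the job in; it is judged then, once.
The state is a dict: "t": time; "joint_pos": joint angles; "qd": joint speeds; "joint_efforts": joint torques, N m; "eef_pos": TCP position; "eef_rot": TCP orientation; "wrist_force": force on the tool from outside, world axes, zero at the start; "ft_torque": the same for the moment, N m; "width": opening from 0.0 (shut) to 1.0 (fully open); "grasp_force": force on a finger pad.
Only numpy, scipy, OpenCV 4.12 (cv2) and the standard library are available. Lean on these libraries where they do the work, as an engineer would, in place of code of your own. Each camera call takes 0.05 s, during which the arm holds its last target. There are 200 camera calls.

### The job

Before spraying, test the bench's safety switch: press its test button so that the lever drops, then lift the lever fully back up. Then draw the spray gun up out of its holder and finish while holding it raised and still, sloping about 45 degrees, cup on the upper side, nozzle aimed down at the middle of the planter from about a hand's length away. Do not touch the planter, and leave the other things where they stand.

Things in the scene. Friction and masses are not known exactly. Their poses are not given: they have to be found in the camera images.
- rcd: Safety-switch box fixed on the bench, on either side: grey, 130 (x) x 140 (y) x 68 mm high, origin at the centre of its underside, z up, its -x side roughly towards the robot. On its top face are a round push button at x +4, y -32 mm and a flat black lever at y +32 mm. It never moves.
- button_top (a point): Centre of the top of the grey round test button, 20 mm in diameter, standing 10 mm above the box's top face. It is pressed straight down; spring about 0.6 to 2.7 N, hard stop after 7 mm.
- button (a joint): Travel of the test button in m: 0 out, 0.007 fully pressed. It springs back out. From about 4 to 5 mm on (at most about 4 N) it trips the lever.
- lever (a joint): Angle of the drop lever in rad: about 0 up (on; leaning 10 degrees towards the box's +x from vertical, against its stop), 0.80 dropped (leaning 36 degrees towards the box's -x). Tripped by the button it falls to 0.80; lifted to within 0.2 of 0 it stays. It moves easily (under 1.5 N at the tip).
- lever_tip (a point): Free end of the lever, on its middle line. The lever is a black paddle 13 mm wide (along the box's y) and 8 mm thick, 52 mm from hinge axis to tip. It can be lifted from its -x side with the shut fingers, or pinched across its 13 mm width; follow its arc about the hinge, as pushing it straight and level may jam.
- lever_hinge (a point): Point on the lever's hinge axis, which runs along the box's y: at x +16, y +32, z +66 mm of the box. Fixed on the box, just under its top face.
- holder: Gun holder fixed on the bench: a 130 x 130 x 10 mm steel plate with an upright round steel tube in its centre, 50 mm outside, 33 mm inside diameter, its rim 80 mm above the bench. Origin at the centre of the plate's underside. It never moves.
- gun: Metal spray gun, 155 mm, 0.32-0.55 kg, nozzle down in the tube. Origin: nozzle tip; +z along the barrel to the rear (it sprays along -z), +x to the round cup (58 mm dia, x 34 to 104, z 85), -x to the pistol handle (to x -116, z 106-140, 20 thick). 46 mm collar at z 50 rests on the tube's rim, tip 30 mm above the bench; 28 mm nose below it; block 30 (x) x 26 (y) mm at z 56-145, 18 mm knob behind.
- gun_grip (a point): Point on the barrel axis in the rear block, 122 mm from the nozzle tip: the place to grip, across the block's 26 mm width, fingers closing along the gun's y, from above.
- planter: Off-white plaster planter, 107 mm high, 124 mm across the rim, open on top, 0.9 kg, standing loose on a round dark turntable 34 mm high (150 mm across). Origin at the centre of its underside.
- planter_mid (a point): Centre of the planter at mid-height (55 mm above its underside): what the gun must aim at.
- tin: Bare metal paint tin, 72 mm in diameter and 100 mm high; leave it. Origin at the centre of its underside.
- figure: White plaster figure, 72 mm in diameter at the foot and 124 mm high; leave it. Origin at the centre of its underside.
- brush: Paint brush lying near the robot, about 0.16 m long; leave it. Origin at the middle of its underside.
Things that resemble listed ones, but are neither listed nor needed, are in the scene too. What is shaped like the rcd but pink or yellow is not meant.

How it is judged:
By the outcome, as a careful person would: the job done as asked, in the order asked, and still so for the second after the job is handed in, while the arm keeps its last pose, push and grip.
It also fails if it takes over 56 s, if anything falls off the work surface, if the arm or the gripper's body presses on something with over 40 N, if the wrist force passes 120 N, or if a joint passes its speed limit or range.

## Working session

There is one attempt and no reset: what is moved stays moved. The work goes in short steps, Python scripts to look and compute and a tool call to move; the robot and the scene stay as the last step left them, time stands still between calls to the robot, and variables do not carry over. Pictures are saved under pics/ and viewed, at most 10 in all, crops included, and the job is handed in when it is done.

Besides the shell and the picture viewer there is one more tool, called after "Call:" as name(argument=value, ...), one argument or row to a line, values as JSON. arm_command: Moves the arm, as the interface text tells. Its arguments: {"type":"object","properties":{"steps":{"type":"array"},"grip_force":{"type":"number"}},"required":["steps"]}

```bash
ls; mkdir -p pics; python3 - <<'E'
from station import *
import cv2,numpy as np,pickle
F={n:grab_frame(n) for n in("scene","top")}
pickle.dump(F,open('f0.pkl','wb'))
for n,f in F.items():
    cv2.imwrite(f'pics/{n}0.png',f['frame'][...,::-1]); print(n,{k:np.round(f[k],4) for k in f if k!='frame'})
print(read_state())
E
```

```text
pics
scene {'fx': np.float64(452.6886), 'fy': np.float64(452.6886), 'cx': np.float64(261.5526), 'cy': np.float64(190.4023), 'rvec': array([ 2.2392,  0.6538, -0.2601]), 'tvec': array([-0.4622, -0.0531,  1.5192])}
top {'fx': np.float64(403.2891), 'fy': np.float64(403.2891), 'cx': np.float64(256.7069), 'cy': np.float64(190.1136), 'rvec': array([ 2.1915, -2.0121,  0.22  ]), 'tvec': array([0.0525, 0.5164, 1.2759])}
{'t': 0.1, 'joint_pos': array([ 1.02923873,  0.383814  ,  0.04381141,  1.59943565, -0.01792082,
        1.16120442, -0.04990191]), 'qd': array([-0.00018845,  0.00020355, -0.00040492, -0.00278066,  0.00057078,
       -0.00034829,  0.00207038]), 'joint_efforts': array([ 2.75409322e-03, -4.34730184e+01,  1.02959756e+00, -2.50454789e+01,
        1.09264071e-02,  5.56512576e-03, -2.66257638e-05]), 'eef_pos': array([ 0.27891271, -0.58662843,  0.40336393]), 'eef_rot': array([-1.19199341e-03,  9.75474770e-01,  2.20107813e-01, -3.22083409e-04]), 'wrist_force': array([ 1.01812515,  0.46732465, -0.42873468]), 'ft_torque': array([-0.00851684, -0.03788567, -0.0098144 ]), 'grasp_force': 0.0, 'width': 1.000267038392448}
```

View pics/scene0.png

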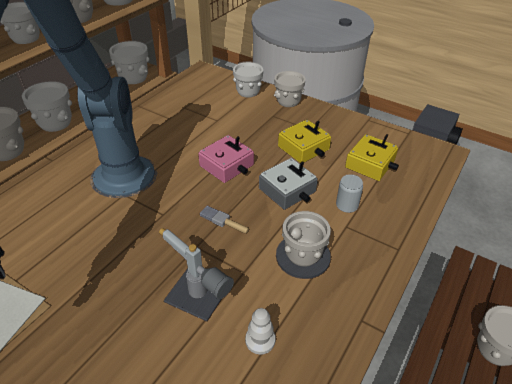

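View pics/top0.png

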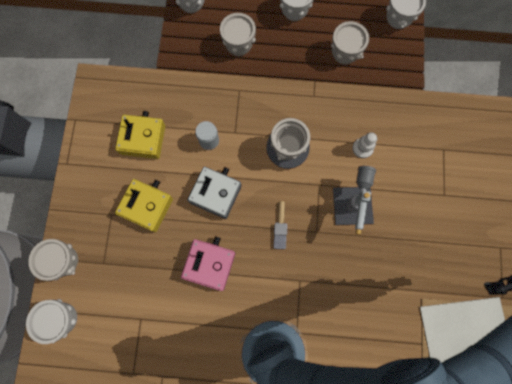

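Scene: the grey box is at (289,183), pink at (227,158), and yellow at (304,140) and (372,157). The gun and holder are at (205,285), planter at (306,240), tin (349,193), figure (260,332) and brush (225,219). In the top view the grey box is at (215,192), gun (362,205) and planter (290,140). 

Candidates for the rcd in the top view: grey (215,192), pink (208,265), yellow (140,136), yellow (143,205). By the description it is the grey one. Next is one close crop to check this.

```bash
cat > h.py <<'E'
import cv2,numpy as np,pickle
from scipy.spatial.transform import Rotation as R
def RT(f): return cv2.Rodrigues(np.array(f['rvec'],float))[0],np.array(f['tvec'],float)
def ray(f,u,v):
    r,t=RT(f); d=r.T@np.array([(u-f['cx'])/f['fx'],(v-f['cy'])/f['fy'],1.]); return -r.T@t,d/np.linalg.norm(d)
def plane(f,u,v,z):
    o,d=ray(f,u,v); return o+d*(z-o[2])/d[2]
def tri(*obs):
    A=np.zeros((3,3));b=np.zeros(3)
    for f,u,v in obs:
        o,d=ray(f,u,v);P=np.eye(3)-np.outer(d,d);A+=P;b+=P@o
    p=np.linalg.solve(A,b); return p,[np.round(proj(f,p)-[u,v],1) for f,u,v in obs]
def proj(f,p):
    r,t=RT(f);c=r@np.asarray(p)+t;return np.array([f['fx']*c[0]/c[2]+f['cx'],f['fy']*c[1]/c[2]+f['cy']])
E
python3 - <<'E'
from h import *
F=pickle.load(open('f0.pkl','rb'))
def crop(n,u,v,w=80,h=60): return cv2.resize(F[n]['frame'][v:v+h,u:u+w],(400,300),interpolation=cv2.INTER_CUBIC)
a=np.hstack([crop('top',180,160),crop('scene',250,145)])
b=np.hstack([crop('top',323,163,88,66),crop('scene',155,225,120,90)])
cv2.imwrite('pics/c1.png',np.vstack([a,b])[...,::-1])
E
```

```text
(no output)
```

View pics/c1.png

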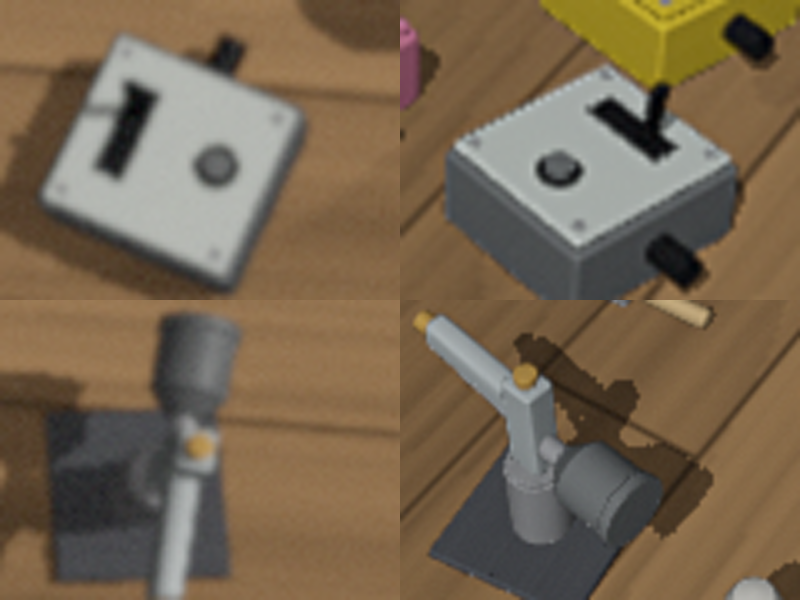

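The crop shows the grey rcd with a black lever in the up position and a round button; its cable gland is on the +x side. The gun sits upright in the holder with the knob at about (200,446), cup away from the robot and handle towards it.

```bash
python3 - <<'E'
from h import *
F=pickle.load(open('f0.pkl','rb')); T,S=F['top'],F['scene']
def tp(x,y): return (x+.5)/5-.5+180,(y+.5)/5-.5+160
def sp(x,y): return (x-400+.5)/5-.5+250,(y+.5)/5-.5+145
def tg(x,y): s=400/88; return (x+.5)/s-.5+323,(y-300+.5)/s-.5+163
def sg(x,y): s=10/3; return (x-400+.5)/s-.5+155,(y-300+.5)/s-.5+225
p=np.round
print('corners top'); ct=[plane(T,*tp(*c),.068) for c in [(122,33),(306,112),(232,278),(40,194)]]
cs=[plane(S,*sp(*c),.068) for c in [(446,152),(608,66),(736,162),(576,248)]]
for n,c in(('T',ct),('S',cs)):
    c=np.array(c); print(n,p(c[:,:2],4).tolist(),'mean',p(c.mean(0),4),'sides',p(np.linalg.norm(c-np.roll(c,-1,0),axis=1),3))
print('button',tri((T,*tp(215,165)),(S,*sp(560,166))),plane(T,*tp(215,165),.078),plane(S,*sp(560,166),.078))
print('knob',tri((T,*tg(200,445)),(S,*sg(526,373))), plane(T,*tg(200,445),.19))
pl=np.array([plane(T,*tg(*c),.01) for c in [(46,412),(228,577),(55,580)]]);print('plate',p(pl,4),'centre',(pl[0]+pl[1])/2)
pl=np.array([plane(S,*sg(*c),.01) for c in [(430,553),(588,603)]]);print('plateS',p(pl,4))
print('tube rim S',plane(S,*sg(530,477),.08))
print('handle tip',tri((T,359.5,232),(S,*sg(424,320))))
print('cup end',tri((T,*tg(200,318)),(S,*sg(637,518))), 'cup far top',plane(T,*tg(200,318),.115))
E
```

```text
corners top
T [[0.5734, 0.2771], [0.5302, 0.1505], [0.4164, 0.1878], [0.4607, 0.318]] mean [0.4952 0.2333 0.068 ] sides [0.134 0.12  0.138 0.12 ]
S [[0.4208, 0.1802], [0.4638, 0.3122], [0.5786, 0.2724], [0.5336, 0.1486]] mean [0.4992 0.2284 0.068 ] sides [0.139 0.121 0.132 0.117]
button (array([0.4890441 , 0.20604036, 0.07025332]), [array([0., 0.]), array([ 0.1, -0. ])]) [0.48760134 0.20536016 0.078     ] [0.4930599  0.19803315 0.078     ]
knob (array([ 0.49688645, -0.23331363,  0.1817886 ]), [array([0.1, 0.1]), array([ 0.1, -0. ])]) [ 0.49518236 -0.23098235  0.19      ]
plate [[ 0.5524 -0.1616  0.01  ]
 [ 0.4388 -0.3013  0.01  ]
 [ 0.4257 -0.1739  0.01  ]] centre [ 0.49561888 -0.23142466  0.01      ]
plateS [[ 0.4442 -0.3075  0.01  ]
 [ 0.5713 -0.2772  0.01  ]]
tube rim S [ 0.50094801 -0.24790487  0.08      ]
handle tip (array([ 0.38689672, -0.22067886,  0.15885337]), [array([-0.1, -0.1]), array([-0.2,  0. ])])
cup end (array([ 0.60347955, -0.25030618,  0.11150446]), [array([0.4, 0.5]), array([ 0.8, -0.1])]) cup far top [ 0.60387045 -0.24812169  0.115     ]
```

Call:
arm_command(
  steps=[
    [[0.83,-0.97,-0.6,0,0,0,1],[0.83,-0.97,-0.6,0,0,0,1]],
  ],
  grip_force=40,
)

```text
t: 0.35
eef_pos: [0.3062, -0.487, 0.452]
eef_rot: [-0.001, 0.976, 0.22, -0.0]
wrist_force: [0.7, -0.4, 0.6]
width: 0.609
grasp_force: 0.0
```

```bash
cat >> h.py <<'E'
def st():
    from station import read_state
    s=read_state(); q=s['eef_rot']; return s,np.array(s['eef_pos']),R.from_quat([q[1],q[2],q[3],q[0]])
def go(p,Rt=None):
    s,p0,r0=st(); d=r0.inv().apply(np.array(p)-p0)/.08
    w=np.zeros(3) if Rt is None else (r0.inv()*Rt).as_rotvec()/(2*np.pi)
    print('t',round(s['t'],2),'pos',np.round(p0,4),'q',np.round(s['joint_pos'],2),'F',np.round(s['wrist_force'],1),'shift',np.round(d,3),'turn',np.round(w,4))
def down(yaw): # tool z down, tool x at yaw (deg)
    return R.from_euler('z',yaw,degrees=True)*R.from_euler('x',180,degrees=True)
E
python3 -c "
from h import *
go([.49,.20,.37],down(-20))"
```

```text
t 0.35 pos [ 0.3062 -0.487   0.452 ] q [ 0.93  0.21  0.    1.73 -0.    1.21 -0.19] F [ 0.7 -0.4  0.6] shift [ 5.761 -6.767  1.043] turn [-4.000e-04  1.000e-04  1.262e-01]
```

Call:
arm_command(
  steps=[
    [[0.82,-0.97,0,0,0,0,1],[0.82,-0.97,0,0,0,0,1]],
  ],
)

```text
t: 0.6
eef_pos: [0.3327, -0.387, 0.4526]
eef_rot: [-0.0, 0.975, 0.222, 0.0]
wrist_force: [0.5, 1.0, 0.4]
width: 0.151
grasp_force: 0.0
```

Call:
arm_command(
  steps=[
    [[0.82,-0.97,0,0,0,0,1],[0.82,-0.97,0,0,0,0,1]],
  ],
)

```text
t: 0.85
eef_pos: [0.3581, -0.2887, 0.4522]
eef_rot: [-0.001, 0.975, 0.222, -0.0]
wrist_force: [0.4, 0.5, 0.8]
width: 0.001
grasp_force: 0.0
```

Call:
arm_command(
  steps=[
    [[0.82,-0.97,0,0,0,0,1],[0.82,-0.97,0,0,0,0,1]],
  ],
)

```text
t: 1.1
eef_pos: [0.3838, -0.1906, 0.4523]
eef_rot: [-0.0, 0.975, 0.222, -0.0]
wrist_force: [0.8, -0.4, -0.3]
width: -0.004
grasp_force: 0.0
```

Call:
arm_command(
  steps=[
    [[0.82,-0.97,0,0,0,0,1],[0.82,-0.97,0,0,0,0,1]],
  ],
)

```text
t: 1.35
eef_pos: [0.4095, -0.0924, 0.4524]
eef_rot: [-0.0, 0.975, 0.222, -0.0]
wrist_force: [0.7, -0.2, -0.1]
width: -0.002
grasp_force: 0.0
```

Call:
arm_command(
  steps=[
    [[0.82,-0.97,0,0,0,0,1],[0.82,-0.97,0,0,0,0,1]],
  ],
)

```text
t: 1.6
eef_pos: [0.4353, 0.0059, 0.4525]
eef_rot: [-0.0, 0.975, 0.222, 0.0]
wrist_force: [-0.3, -0.6, -0.6]
width: 0.0
grasp_force: 0.0
```

Call:
arm_command(
  steps=[
    [[0.82,-0.97,0,0,0,0,1],[0.82,-0.97,0,0,0,0,1]],
  ],
)

```text
t: 1.85
eef_pos: [0.461, 0.1042, 0.4526]
eef_rot: [-0.0, 0.975, 0.222, 0.0]
wrist_force: [0.3, -0.4, -0.2]
width: -0.002
grasp_force: 0.0
```

Call:
arm_command(
  steps=[
    [[0.82,-0.95,0.5,0,0,0.126,1],[0.82,-0.95,0.8,0,0,0.126,1],[0.82,-0.95,0.8,0,0,0.126,1],[0.82,-0.95,0.8,0,0,0.126,1],[0.82,-0.95,0.8,0,0,0.126,1],[0.82,-0.95,0.8,0,0,0.126,1],[0.82,-0.95,0.8,0,0,0.126,1]],
  ],
)

```text
t: 2.72
eef_pos: [0.4878, 0.1977, 0.3885]
eef_rot: [0.0, 0.985, -0.172, -0.0]
wrist_force: [0.4, -0.2, -0.3]
width: 0.002
grasp_force: 0.0
```

```bash
python3 - <<'E'
from h import *
from station import *
go([.49,.20,.35],down(-20))
w=grab_frame('wrist'); pickle.dump(w,open('w1.pkl','wb')); cv2.imwrite('pics/w1.png',w['frame'][...,::-1])
for n,p in dict(button=[.49,.202,.078],c=[.497,.231,.068]).items(): print(n,proj(w,p))
r,t=RT(w);s,p0,r0=st();print('cam in tool',r0.inv().apply(-r.T@t-p0))
E
```

```text
t 2.73 pos [0.4878 0.1977 0.3885] q [ 0.11  0.22 -0.64  1.88  0.15  1.08 -2.51] F [ 0.4 -0.2 -0.3] shift [ 0.016 -0.036  0.481] turn [0.     0.     0.0004]
button [247.05930832 182.62066536]
c [213.73354441 183.31662288]
cam in tool [ 0.07470539 -0.00086831  0.02986837]
```

View pics/w1.png

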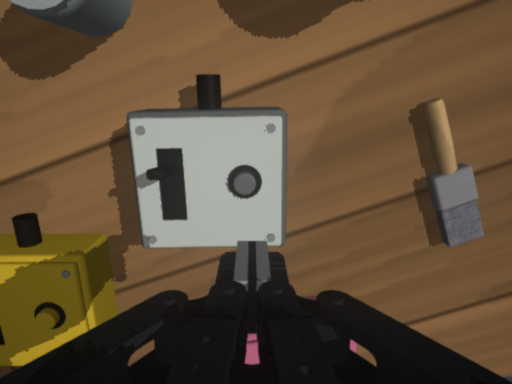

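The wrist view shows the button at (246,182) and the lever slot around (172,184), both close to the predicted pixels. The choice of box is confirmed.

```bash
python3 - <<'E'
from h import *
w=pickle.load(open('w1.pkl','rb'))
b=plane(w,245.5,182,.078);print('button',b)
c=np.array([plane(w,*q,.068) for q in [(131,113),(286,109),(285,245),(143,247)]]);print(np.round(c,4),c.mean(0),np.linalg.norm(c-np.roll(c,-1,0),axis=1))
sc=[plane(w,*q,.068)[:2] for q in [(140,131),(270,128),(270.5,238),(152,240)]];sc=np.array(sc);print('screws',sc.round(4),sc.mean(0),[np.degrees(np.arctan2(*(d[::-1]))) for d in (sc[0]-sc[3],sc[1]-sc[2],sc[0]-sc[1],sc[3]-sc[2])])
print('slot',plane(w,171.5,184,.068)); go([b[0],b[1],.255],down(-20))
E
```

```text
button [0.49096735 0.20306409 0.078     ]
[[0.5768 0.2734 0.068 ]
 [0.5359 0.1509 0.068 ]
 [0.4188 0.1904 0.068 ]
 [0.4621 0.3163 0.068 ]] [0.49840129 0.23273804 0.068     ] [0.12914554 0.12364645 0.13321726 0.12243156]
screws [[0.5608 0.2727]
 [0.5257 0.1684]
 [0.4301 0.2008]
 [0.4658 0.3054]] [0.49559999 0.23683688] [np.float64(-18.97805198605652), np.float64(-18.71349537866292), np.float64(71.42717618811925), np.float64(71.17052280164009)]
slot [0.50914158 0.26642163 0.068     ]
t 2.77 pos [0.4878 0.1977 0.3886] q [ 0.11  0.22 -0.64  1.88  0.15  1.08 -2.51] F [-0.2 -0.5  0.9] shift [ 0.014 -0.077  1.67 ] turn [0.     0.     0.0004]
```

Call:
arm_command(
  steps=[
    [[0.014,-0.077,0.9,0,0,0.003,1],[0.014,-0.077,0.9,0,0,0.003,1]],
  ],
)

```text
t: 3.02
eef_pos: [0.4892, 0.2021, 0.3129]
eef_rot: [0.002, 0.983, -0.182, -0.004]
wrist_force: [-0.3, 0.4, -0.2]
width: 0.001
grasp_force: 0.0
```

Call:
arm_command(
  steps=[
    [[0,0,0.6,0,0,0,1],[0,0,0.77,0,0,0,1],[0,0,0.77,0,0,0,1],[0,0,0.77,0,0,0,1]],
  ],
)

```text
t: 3.52
eef_pos: [0.4921, 0.2039, 0.2571]
eef_rot: [-0.001, 0.983, -0.182, 0.002]
wrist_force: [1.1, 0.1, -0.0]
width: 0.0
grasp_force: 0.0
```

```bash
python3 -c "
from h import *
go([.491,.203,.245],down(-18.9))"
```

```text
t 3.52 pos [0.4921 0.2039 0.2571] q [ 0.03  0.42 -0.58  1.97  0.31  0.84 -2.66] F [ 1.1  0.1 -0. ] shift [-0.009  0.015  0.151] turn [-0.0004 -0.0004 -0.0058]
```

Call:
arm_command(
  steps=[
    [[-0.01,0.015,0.06,0,0,-0.006,1],[-0.01,0.015,0.1,0,0,-0.006,1],[-0.01,0.015,0.15,0,0,-0.006,1],[-0.01,0.015,0.15,0,0,-0.006,1],[-0.01,0.015,0.15,0,0,-0.006,1]],
  ],
)

```text
t: 4.15
eef_pos: [0.491, 0.2032, 0.2457]
eef_rot: [-0.0, 0.986, -0.164, 0.002]
wrist_force: [-1.7, -0.9, 13.8]
width: 0.001
grasp_force: 6.9
```

```bash
python3 - <<'E'
from h import *
from station import *
go([.491,.203,.245],down(-18.9))
f=grab_frame('scene');w=grab_frame('top')
a=cv2.resize(f['frame'][120:210,240:360],(400,300));b=cv2.resize(w['frame'][160:220,180:260],(400,300))
cv2.imwrite('pics/p1.png',np.hstack([a,b])[...,::-1])
E
```

```text
t 4.15 pos [0.491  0.2032 0.2457] q [ 0.03  0.43 -0.58  1.98  0.33  0.82 -2.64] F [-1.7 -0.9 13.8] shift [0.    0.003 0.009] turn [-0.0002 -0.0005  0.0001]
```

View pics/p1.png

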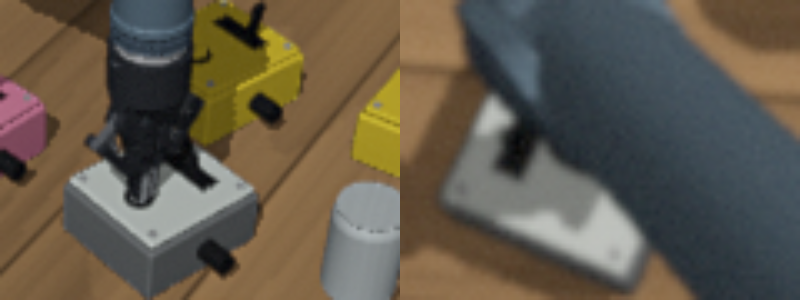

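Force at the end stop is 13.8 N, and the lever no longer stands upright beside the fingers in the scene view, so it has dropped. I'll move to the lever's -x side next.

Call:
arm_command(
  steps=[
    [[0,0,-0.8,0,0,0,1],[0,0,-0.8,0,0,0,1],[-0.53,-0.4,-0.8,0,0,0,1],[-0.53,-0.8,-0.8,0,0,0,1],[-0.53,-0.8,-0.8,0,0,0,1],[-0.53,-0.8,-0.26,0,0,0,1],[-0.53,-0.8,-0.26,0,0,0,1]],
  ],
)

```text
t: 5.12
eef_pos: [0.4686, 0.2739, 0.26]
eef_rot: [0.004, 0.986, -0.164, -0.004]
wrist_force: [-0.3, 0.0, -0.3]
width: 0.0
grasp_force: 0.0
```

```bash
python3 - <<'E'
from h import *
from station import *
go([.5,.2,.2])
f=grab_frame('scene');w=grab_frame('wrist')
a=cv2.resize(f['frame'][120:210,240:360],(400,300));b=cv2.resize(w['frame'],(400,300))
cv2.imwrite('pics/p2.png',np.hstack([a,b])[...,::-1])
E
```

```text
t 5.12 pos [0.4686 0.2739 0.26  ] q [-0.08  0.44 -0.62  1.94  0.33  0.87 -2.77] F [-0.3  0.  -0.3] shift [0.675 0.74  0.752] turn [0. 0. 0.]
```

View pics/p2.png

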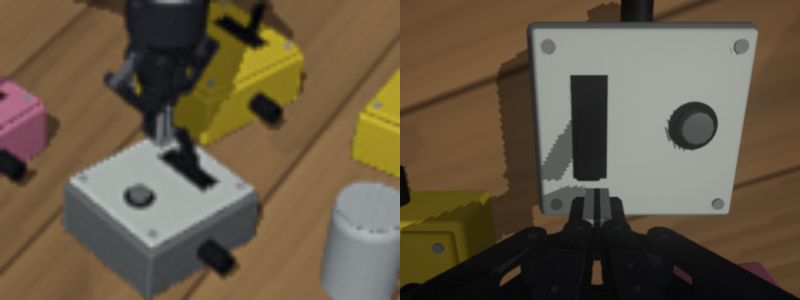

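The lever is dropped, lying in line in front of the shut fingers (slot at (590,130), fingers at (597,200)). Now I'll lift it along its arc.

Call:
arm_command(
  steps=[
    [[0.1,0,0,0,0,0,1],[0.18,0,-0.06,0,0,0,1],[0.26,0,-0.11,0,0,0,1],[0.34,0,-0.14,0,0,0,1],[0.42,0,-0.16,0,0,0,1],[0.48,0,-0.17,0,0,0,1],[0.54,0,-0.17,0,0,0,1],[0.54,0,-0.17,0,0,0,1]],
  ],
)

```text
t: 6.22
eef_pos: [0.5117, 0.2624, 0.2773]
eef_rot: [0.0, 0.986, -0.164, -0.0]
wrist_force: [0.7, 0.1, 0.6]
width: -0.002
grasp_force: 0.0
```

Call:
arm_command(
  steps=[
    [[0.03,0,0,0,0,0,1],[0.05,0,0,0,0,0,1],[0.05,0,0,0,0,0,1]],
  ],
)

```text
t: 6.6
eef_pos: [0.5139, 0.2621, 0.2772]
eef_rot: [0.0, 0.987, -0.163, -0.001]
wrist_force: [-3.2, 0.9, 0.9]
width: -0.0
grasp_force: 2.0
```

```bash
python3 - <<'E'
from h import *
from station import *
go([.5,.2,.2])
f=grab_frame('scene');w=grab_frame('wrist')
a=cv2.resize(f['frame'][120:210,240:360],(400,300));b=cv2.resize(w['frame'],(400,300))
cv2.imwrite('pics/p3.png',np.hstack([a,b])[...,::-1])
E
```

```text
t 6.6 pos [0.5139 0.2621 0.2772] q [-0.04  0.47 -0.61  1.85  0.33  0.92 -2.7 ] F [-3.2  0.9  0.9] shift [0.087 0.79  0.966] turn [0. 0. 0.]
```

Call:
arm_command(
  steps=[
    [[0.04,0,0,0,0,0,1],[0.04,0,0,0,0,0,1],[-0.35,0,0,0,0,0,1],[-0.35,0,0,0,0,0,1],[-0.35,0,-1,0,0,0,1],[-0.35,0,-1,0,0,0,1]],
  ],
)

```text
t: 7.45
eef_pos: [0.4914, 0.2709, 0.3619]
eef_rot: [-0.003, 0.986, -0.164, 0.004]
wrist_force: [0.4, 0.5, -0.2]
width: 0.0
grasp_force: 0.0
```

Call:
arm_command(
  steps=[
    [[0,0.5,-1,0,0,-0.03,1],[0,1,-1,0,0,-0.03,1],[0,1,-1,0,0,-0.03,1],[0,1,-1,0,0,-0.03,1]],
  ],
)

```text
t: 7.95
eef_pos: [0.4633, 0.1942, 0.4374]
eef_rot: [-0.0, 0.997, -0.071, 0.001]
wrist_force: [0.6, 0.7, -0.7]
width: 0.002
grasp_force: 0.0
```

```bash
python3 - <<'E'
from h import *
from station import *
go([.5,0,.45],down(-8))
f=grab_frame('scene');w=grab_frame('wrist'); pickle.dump((f,w),open('w4.pkl','wb'))
a=cv2.resize(f['frame'][100:280,200:370],(400,424));b=cv2.resize(w['frame'],(400,300));b=cv2.copyMakeBorder(b,0,124,0,0,0)
cv2.imwrite('pics/p4.png',np.hstack([a,b])[...,::-1])
E
```

```text
t 7.95 pos [0.4633 0.1942 0.4374] q [ 0.19  0.13 -0.71  1.88  0.09  1.17 -2.26] F [ 0.6  0.7 -0.7] shift [ 0.798  2.338 -0.157] turn [-0.     -0.0002 -0.0004]
```

View pics/p4.png

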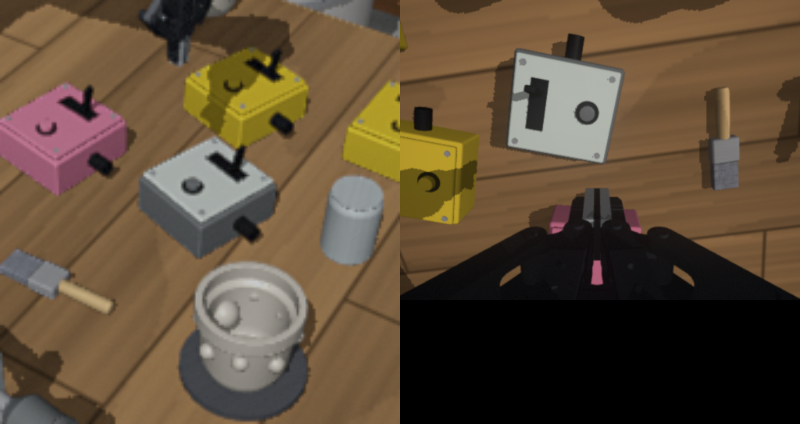

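The lever stands up again, as at the start (scene crop (238,160)). Now I'll move to the gun, taking a wrist frame near the planter on the way.

Call:
arm_command(
  steps=[
    [[0.1,0.5,-0.1,0,0,0,0],[0.2,1,-0.1,0,0,0,-1],[0.2,1,-0.1,0,0,0,-1]],
  ],
)

```text
t: 8.43
eef_pos: [0.4681, 0.1105, 0.4442]
eef_rot: [0.001, 0.997, -0.073, -0.001]
wrist_force: [1.0, 0.5, -0.1]
width: 0.636
grasp_force: 0.0
```

Call:
arm_command(
  steps=[
    [[0.1,0.5,0,0,0,0,-1],[0.2,1,0,0,0,0,-1],[0.2,1,0,0,0,0,-1],[0.2,1,0,0,0,0,-1]],
  ],
)

```text
t: 8.93
eef_pos: [0.4722, 0.0338, 0.4449]
eef_rot: [-0.001, 0.998, -0.069, -0.001]
wrist_force: [-0.6, -0.1, 0.2]
width: 0.999
grasp_force: 0.0
```

```bash
python3 - <<'E'
from h import *
from station import *
go([.496,-.232,.42],down(-8))
w=grab_frame('wrist'); pickle.dump(w,open('w5.pkl','wb'))
E
```

```text
t 8.93 pos [0.4722 0.0338 0.4449] q [ 0.4   0.04 -0.57  1.94  0.02  1.17 -1.88] F [-0.6 -0.1  0.2] shift [0.752 3.251 0.306] turn [-0.0002  0.0002  0.0003]
```

Call:
arm_command(
  steps=[
    [[0.1,0.5,0,0,0,0,-1],[0.2,1,0,0,0,0,-1]],
  ],
)

```text
t: 9.22
eef_pos: [0.4772, -0.0475, 0.4455]
eef_rot: [-0.0, 0.998, -0.067, 0.0]
wrist_force: [0.5, -0.2, -0.1]
width: 1.001
grasp_force: 0.0
```

Call:
arm_command(
  steps=[
    [[0.1,0.5,0,0,0,0,-1],[0.2,1,0,0,0,0,-1],[0.2,1,0,0,0,0,-1]],
  ],
)

```text
t: 9.6
eef_pos: [0.4816, -0.1332, 0.4451]
eef_rot: [0.0, 0.997, -0.072, -0.0]
wrist_force: [0.8, 0.5, -0.2]
width: 0.999
grasp_force: 0.0
```

Call:
arm_command(
  steps=[
    [[-0.1,0.5,0,0,0,0,-1],[-0.3,1,0,0,0,0,-1],[-0.3,1,0,0,0,0,-1],[-0.3,1,0,0,0,0,-1]],
  ],
)

```text
t: 10.1
eef_pos: [0.4473, -0.2045, 0.4455]
eef_rot: [-0.001, 0.998, -0.068, 0.0]
wrist_force: [-0.8, 0.4, 0.5]
width: 1.0
grasp_force: 0.0
```

```bash
python3 - <<'E'
from h import *
from station import *
go([.496,-.232,.42],down(-8))
v=pickle.load(open('w5.pkl','rb'))
w=grab_frame('wrist'); pickle.dump(w,open('w6.pkl','wb'))
cv2.imwrite('pics/p5.png',np.hstack([cv2.resize(x['frame'],(400,300)) for x in (v,w)])[...,::-1])
for p in ([.496,-.232,.185],[.496,-.232,.08]): print(proj(w,p))
E
```

```text
t 10.1 pos [ 0.4473 -0.2045  0.4455] q [ 0.67  0.06 -0.34  1.91  0.02  1.18 -1.38] F [-0.8  0.4  0.5] shift [0.65  0.257 0.318] turn [-0.0002 -0.0001  0.0004]
[283.93473148 127.96577619]
[274.20173312 117.00144339]
```

View pics/p5.png

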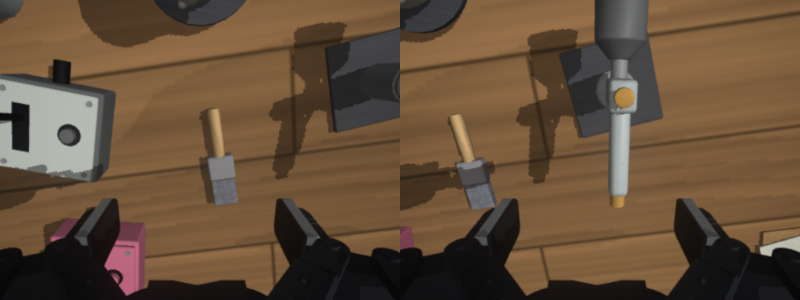

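Right view: knob at (224,97) in the half-size wrist image, handle end at (217,202), cup centre at about (221,25). Left view: the planter is mostly out of frame at the top.

```bash
python3 - <<'E'
from h import *
w=pickle.load(open('w6.pkl','rb'))
im=w['frame']; hsv=cv2.cvtColor(im,cv2.COLOR_RGB2HSV)
m=cv2.inRange(hsv,(12,150,150),(25,255,255)); n,l,s,c=cv2.connectedComponentsWithStats(m)
for i in range(1,n):
    if s[i,4]>40: print(s[i],c[i].round(1))
s=1.28
k=plane(w,286.5,124.5,.185); print('knob',k)
for z in(.15,.155,.165): h=plane(w,217*s,205*s,z); d=k-h; print('handle',z,h,np.linalg.norm(d[:2]),np.degrees(np.arctan2(d[1],d[0])))
for z in (.115,): h=plane(w,220.5*s,40*s,z);print('cup',h,np.degrees(np.arctan2(h[1]-k[1],h[0]-k[0])))
F=pickle.load(open('f0.pkl','rb'))
for n,(z) in (('top',.141),('scene',.141)):
    f=F[n]; hsv=cv2.cvtColor(f['frame'],cv2.COLOR_RGB2HSV)
    m=cv2.inRange(hsv,(0,0,110),(179,45,255)); u,v=proj(f,[.6,.05,.1]).astype(int); print(n,u,v)
    x0,y0=(262,110) if n=='top' else (270,200)
    mm=m[y0:y0+70,x0:x0+75]; q,l,s2,c=cv2.connectedComponentsWithStats(mm); i=1+s2[1:,4].argmax(); print(s2[i][:5]+[x0,y0,0,0,0],c[i]+[x0,y0])
    cn=max(cv2.findContours((l==i).astype(np.uint8),cv2.RETR_EXTERNAL,cv2.CHAIN_APPROX_NONE)[0],key=cv2.contourArea).reshape(-1,2)
    pts=np.array([plane(f,a+x0,b+y0,.141)[:2] for a,b in cn]); (cx,cy),r=cv2.minEnclosingCircle(pts.astype(np.float32)); print('rim circle',cx,cy,r)
    # turntable: dark disc top z .034
    b=cv2.inRange(cv2.cvtColor(f['frame'],cv2.COLOR_RGB2GRAY),0,70)
E
```

```text
[275 113  24  24 430] [286.7 124.6]
[275 252  12  14 138] [280.6 258.6]
knob [ 0.4980342  -0.23394766  0.185     ]
handle 0.15 [ 0.37819806 -0.21673276  0.15      ] 0.12106631891266605 -8.174818759255487
handle 0.155 [ 0.38089691 -0.21668248  0.155     ] 0.11840283937740323 -8.384606257669308
handle 0.165 [ 0.3862946  -0.21658192  0.165     ] 0.11308097878311872 -8.8338136116778
cup [ 0.55011477 -0.24288317  0.115     ] -9.735501604287652
top 273 161
[271 118  39  40 771] [287.95071336 138.86511025]
rim circle 0.6720967888832092 -0.00018610215920489281 0.06619469821453094
scene 288 215
[ 282  211   49   55 1883] [305.15613383 236.60594796]
rim circle 0.6878864169120789 -0.02885056473314762 0.09203585237264633
```

```bash
python3 -c "
from h import *
go([.498,-.234,.307],down(-8))"
```

```text
t 10.15 pos [ 0.4475 -0.2043  0.4455] q [ 0.67  0.06 -0.34  1.91  0.02  1.18 -1.38] F [ 0.1  0.  -0.3] shift [0.676 0.285 1.731] turn [-0.0002 -0.0001  0.0006]
```

Call:
arm_command(
  steps=[
    [[0.68,0.285,0.2,0,0,0,-1],[0.68,0.285,0.9,0,0,0,-1],[0.68,0.285,0.9,0,0,0,-1],[0.68,0.285,0.9,0,0,0,-1]],
  ],
)

```text
t: 10.65
eef_pos: [0.4979, -0.2357, 0.3747]
eef_rot: [-0.0, 0.998, -0.069, 0.001]
wrist_force: [0.4, -0.4, 0.5]
width: 0.995
grasp_force: 0.0
```

Call:
arm_command(
  steps=[
    [[0,0,0.3,0,0,0,-1],[0,0,0.6,0,0,0,-1],[0,0,0.83,0,0,0,-1],[0,0,0.83,0,0,0,-1],[0,0,0.83,0,0,0,-1]],
  ],
)

```text
t: 11.28
eef_pos: [0.4977, -0.2372, 0.3085]
eef_rot: [0.0, 0.998, -0.07, 0.001]
wrist_force: [0.3, 0.8, 0.8]
width: 1.003
grasp_force: 0.0
```

```bash
python3 -c "
from h import *
go([.498,-.234,.307],down(-8))"
```

```text
t 11.28 pos [ 0.4977 -0.2372  0.3085] q [ 0.64  0.33 -0.32  1.91  0.13  0.92 -1.44] F [0.3 0.8 0.8] shift [-0.002 -0.04   0.019] turn [ 0.0001 -0.0004 -0.0001]
```

Call:
arm_command(
  steps=[
    [[0,-0.04,0.02,0,0,0,-1],[0,-0.04,0.02,0,0,0,0],[0,-0.04,0.02,0,0,0,1],[0,-0.04,0.02,0,0,0,1],[0,-0.04,0.02,0,0,0,1],[0,-0.04,0.02,0,0,0,1],[0,-0.04,0.02,0,0,0,1],[0,-0.04,0.02,0,0,0,1]],
  ],
  grip_force=80,
)

```text
t: 12.28
eef_pos: [0.4975, -0.2342, 0.3057]
eef_rot: [0.0, 0.998, -0.07, 0.0]
wrist_force: [0.1, -1.5, 2.1]
width: 0.294
grasp_force: 78.9
```

Call:
arm_command(
  steps=[
    [[0,0,-0.1,0,0,0,1],[0,0,-0.3,0,0,0,1],[0,0,-0.6,0,0,0,1],[0,0,-0.9,0,0,0,1],[0,0,-0.9,0,0,0,1]],
  ],
  grip_force=100,
)

```text
t: 12.9
eef_pos: [0.4983, -0.2337, 0.38]
eef_rot: [0.001, 0.998, -0.07, 0.002]
wrist_force: [0.6, 0.2, -4.7]
width: 0.295
grasp_force: 99.1
```

Call:
arm_command(
  steps=[
    [[0,0,-0.4,0,0,0,1],[0,0,-0.8,0,0,0,1],[0,0,-1,0,0,0,1],[0,0,-1,0,0,0,1]],
  ],
)

```text
t: 13.4
eef_pos: [0.4976, -0.2338, 0.4578]
eef_rot: [0.0, 0.998, -0.07, 0.001]
wrist_force: [0.1, -0.5, -4.6]
width: 0.291
grasp_force: 99.1
```

```bash
python3 - <<'E'
from h import *
from station import *
go([.498,-.234,.46],down(-8))
F={n:grab_frame(n) for n in('top','scene','wrist')}; pickle.dump(F,open('f7.pkl','wb'))
for p in([.672,0,.141],): print([proj(F[n],p).round() for n in F])
a=cv2.resize(F['scene']['frame'][195:285,265:345],(320,360),interpolation=cv2.INTER_CUBIC)
b=cv2.resize(F['top']['frame'][105:175,255:325],(360,360),interpolation=cv2.INTER_CUBIC)
c=cv2.resize(F['wrist']['frame'],(310,232));g=cv2.resize(F['scene']['frame'],(310,232))
d=np.zeros((232,680,3),np.uint8);d[:,:310]=c;d[:,320:630]=g
cv2.imwrite('pics/p6.png',np.vstack([np.hstack([a,b]),d])[...,::-1])
E
```

```text
t 13.4 pos [ 0.4976 -0.2338  0.4578] q [ 0.66  0.17 -0.33  1.77  0.06  1.22 -1.4 ] F [ 0.1 -0.5 -4.6] shift [ 0.005  0.002 -0.027] turn [ 0.     -0.0002 -0.0001]
[array([291., 137.]), array([304., 227.]), array([-90.,  -1.])]
```

View pics/p6.png

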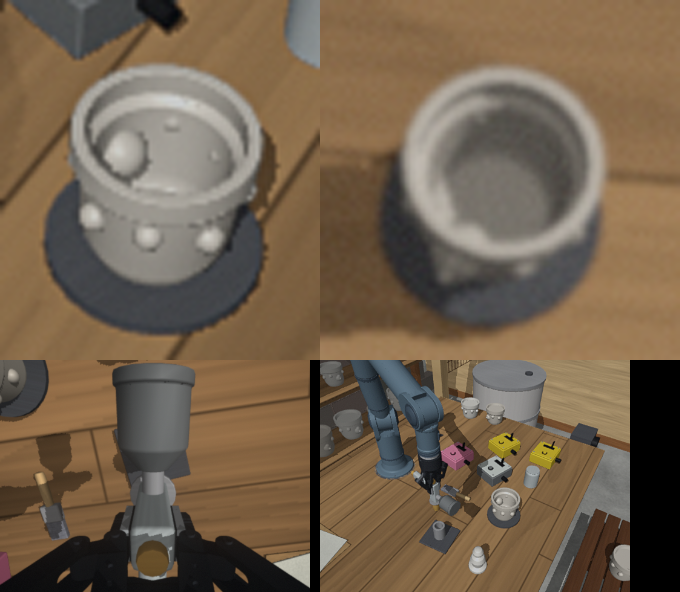

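The gun is raised out of the holder. Rim centre is about (166,136) in the scene crop and (184,163) in the top crop. The turntable spans x 45–264 in the scene crop, bottom at 330.

```bash
python3 - <<'E'
from h import *
F=pickle.load(open('f7.pkl','rb'));T,S=F['top'],F['scene']
cs=(265+166/4,195+135/4);ct=(255+184/5.143,105+163/5.143)
print('rim T',plane(T,*ct,.141),'S',plane(S,*cs,.141),tri((T,*ct),(S,*cs)))
x=[plane(S,265+a/4,195+b/4,.034) for a,b in((45,240),(264,240),(154,330))];print('turntable S',np.round(x,3),np.linalg.norm(x[0]-x[1]))
x=[plane(T,255+a/5.143,105+b/5.143,.034) for a,b in((62,215),(282,215),(165,322))];print('turntable T',np.round(x,3),np.linalg.norm(x[0]-x[1]))
M=np.array([.675,-.002,.089])
for az in (30,45,60):
  h=np.array([np.cos(np.radians(az)),np.sin(np.radians(az)),0]); d=(h-[0,0,1])/2**.5; gx=(h+[0,0,1])/2**.5
  Rt=R.from_matrix(np.c_[gx,np.cross(d,gx),d]); p=M-d*(.18+.277); print(az,p,np.hypot(*p[:2])); go(p,Rt)
E
```

```text
rim T [0.6740147  0.00161973 0.141     ] S [ 0.68040494 -0.00249138  0.141     ] (array([0.67735995, 0.00194496, 0.13468197]), [array([-0.2, -0.3]), array([-0.4,  0.1])])
turntable S [[ 0.618 -0.042  0.034]
 [ 0.744  0.04   0.034]
 [ 0.716 -0.068  0.034]] 0.15004643088307743
turntable T [[ 0.67   0.074  0.034]
 [ 0.683 -0.073  0.034]
 [ 0.602  0.     0.034]] 0.14718817823299
30 [ 0.3951458 -0.1635739  0.4121478] 0.42766414555756727
t 13.55 pos [ 0.4968 -0.2337  0.4553] q [ 0.66  0.17 -0.33  1.77  0.06  1.22 -1.4 ] F [-1.2  0.5 -5.6] shift [-1.378 -0.689  0.545] turn [ 0.0411  0.1208 -0.1003]
45 [ 0.4465    -0.2305     0.4121478] 0.5024863182217004
t 13.55 pos [ 0.4968 -0.2337  0.4553] q [ 0.66  0.17 -0.33  1.77  0.06  1.22 -1.4 ] F [-1.2  0.5 -5.6] shift [-0.626  0.049  0.542] turn [ 0.0573  0.1163 -0.1397]
60 [ 0.5134261 -0.2818542  0.4121478] 0.5857031265802938
t 13.55 pos [ 0.4968 -0.2337  0.4553] q [ 0.66  0.17 -0.33  1.77  0.06  1.22 -1.4 ] F [-1.2  0.5 -5.6] shift [0.293 0.568 0.537] turn [ 0.0735  0.1101 -0.179 ]
```

Call:
arm_command(
  steps=[
    [[-0.1,0,0.1,0.007,0.0145,-0.0174,1],[-0.2,0,0.2,0.0143,0.029,-0.0349,1],[-0.3,0,0.3,0.0215,0.0436,-0.0524,1],[-0.4,0,0.4,0.0287,0.0582,-0.0699,1],[-0.5,0.05,0.5,0.0358,0.0727,-0.0873,1],[-0.6,0.05,0.54,0.043,0.0872,-0.1048,1],[-0.6,0.05,0.54,0.0501,0.1018,-0.1222,1],[-0.6,0.05,0.54,0.0573,0.1163,-0.1397,1]],
  ],
)

```text
t: 14.55
eef_pos: [0.4481, -0.2311, 0.4122]
eef_rot: [-0.146, 0.852, 0.356, 0.354]
wrist_force: [0.5, 0.6, -5.7]
width: 0.291
grasp_force: 99.3
```

```bash
cat >fin.py <<'E'
from h import *
M=np.array([.677,-.001,.089]); az=45
h=np.array([np.cos(np.radians(az)),np.sin(np.radians(az)),0]); d=(h-[0,0,1])/2**.5; gx=(h+[0,0,1])/2**.5
Rt=R.from_matrix(np.c_[gx,np.cross(d,gx),d]); p=M-d*(.18+.277); print(p); go(p,Rt)
s,p0,r0=st(); print('tool z',r0.apply([0,0,1]).round(3),'want',d.round(3), 'width',s['width'],'qd',np.abs(s['qd']).max().round(4))
z=r0.apply([0,0,1]); n=p0+.277*z; print('nozzle',n.round(3),'dist',np.linalg.norm(M-n).round(3),'miss',np.linalg.norm(np.cross(M-n,z)).round(4))
E
python3 fin.py
```

```text
[ 0.4485    -0.2295     0.4121478]
t 14.55 pos [ 0.4481 -0.2311  0.4122] q [ 0.98  0.13 -0.4   2.01 -0.87  1.03  0.28] F [ 0.5  0.6 -5.7] shift [ 0.012 -0.011  0.013] turn [ 0.     -0.0001  0.0009]
tool z [ 0.501  0.5   -0.706] want [ 0.5    0.5   -0.707] width 0.29056524162583774 qd 1.4827
nozzle [ 0.587 -0.092  0.217] dist 0.181 miss 0.0011
```

Call:
arm_command(
  steps=[
    [[0.012,-0.011,0.013,0,0,0.001,1],[0.012,-0.011,0.013,0,0,0.001,1],[0.012,-0.011,0.013,0,0,0.001,1],[0.012,-0.011,0.013,0,0,0.001,1],[0.012,-0.011,0.013,0,0,0.001,1],[0.012,-0.011,0.013,0,0,0.001,1],[0.012,-0.011,0.013,0,0,0.001,1],[0.012,-0.011,0.013,0,0,0.001,1]],
  ],
)

```text
t: 15.55
eef_pos: [0.4497, -0.2295, 0.4142]
eef_rot: [-0.146, 0.854, 0.351, 0.354]
wrist_force: [0.0, 0.5, -4.9]
width: 0.292
grasp_force: 99.1
```

```bash
python3 fin.py; python3 - <<'E'
from h import *
from station import *
F={n:grab_frame(n) for n in('top','scene','wrist')}
s,p0,r0=st();n=p0+r0.apply([0,0,.277])
print({k:proj(F[k],n).round() for k in F},{k:proj(F[k],[.677,-.001,.089]).round() for k in F})
a=cv2.resize(F['scene']['frame'][130:310,160:400],(400,300));b=cv2.resize(F['top']['frame'][85:265,220:460],(400,300))
c=cv2.resize(F['wrist']['frame'],(400,300))
cv2.imwrite('pics/p7.png',np.vstack([np.hstack([a,b]),np.hstack([c,0*c])])[...,::-1])
E
```

```text
[ 0.4485    -0.2295     0.4121478]
t 15.55 pos [ 0.4497 -0.2295  0.4142] q [ 0.97  0.13 -0.4   2.01 -0.87  1.03  0.27] F [ 0.   0.5 -4.9] shift [-0.026 -0.011  0.01 ] turn [ 0.0005 -0.0002 -0.0006]
tool z [ 0.503  0.499 -0.706] want [ 0.5    0.5   -0.707] width 0.2923928565959106 qd 0.0021
nozzle [ 0.589 -0.091  0.219] dist 0.181 miss 0.0036
{'top': array([323., 157.]), 'scene': array([258., 215.]), 'wrist': array([251., 196.])} {'top': array([290., 141.]), 'scene': array([304., 241.]), 'wrist': array([250., 157.])}
```

View pics/p7.png

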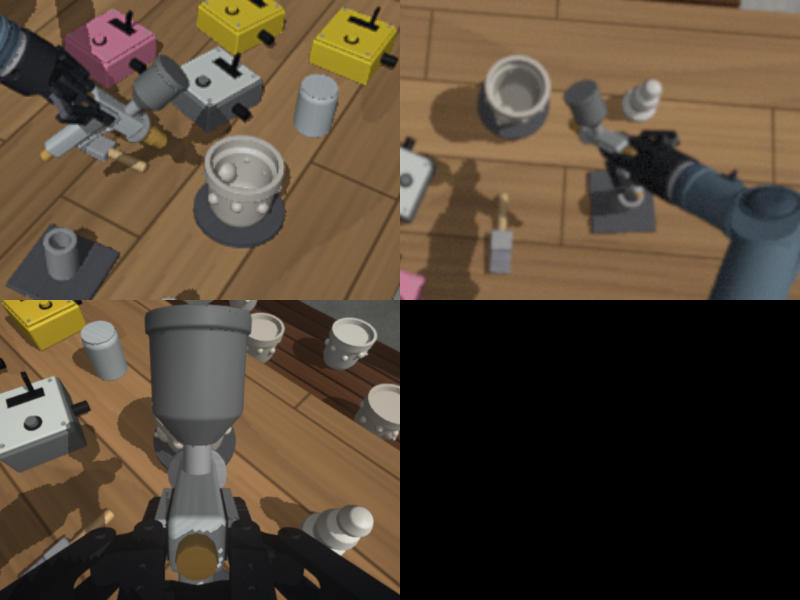

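The final view shows the gun held at 45° with the cup on top and the nozzle at about (163,142) in the scene crop, pointing at the planter (240,185). The lever is up and everything else is still in place, so I'm handing in.

```bash
python3 -c "
from station import *
print(finish_job())"
```

```text
the job is handed in; nothing more can be done
None
```

The job is handed in at about 16 s: the switch was tripped and its lever lifted back to the stop, and the gun is held still at 45° with the cup up, aimed at the planter's middle from a computed 0.18 m; the verdict was not shown.

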